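Unlock the medicine box and hold the key turned

TASK

Take the green-headed key off its hook on the wooden key stand and push it fully home, straight down, into the lock on top of the white medicine box; the lock is a little sticky, so wiggle the key if it catches. Then turn the key a quarter turn clockwise (seen from above) against its return spring, so that the lid springs ajar, and finish while still gripping the key (touching nothing else) and holding it turned, so that I can lift the lid. Leave the yellow key hanging on its hook, and do not shift the mug, the honey jar or the tumbler.

Things in the scene. Friction and masses are not known exactly. Their poses are not given: they have to be found in the camera images.
- green_key_grip (a point): Centre of the green key's plastic head. Hangs upright on a hook, blade down. Key axes: z up, y across the flat of head and blade, x through the thickness; hanging, +x points to the stand's board. Head 34 (y) x 46 tall x 8 mm, flat upright sides: grip across the 34 mm, fingers either side of the peg. Peg hole 16 mm wide, from 1 mm below to 15 mm above this point. 35 g
- green_key_shoulder (a point): Point on the green key's axis at the underside of its shoulder (18 x 8 mm stop), 35 mm below the head's centre; it meets the lock's face when the key is home. Below it the steel blade, 12 (y) x 4 (x) mm and 40 mm long, the last 12 mm tapering to 2 x 2.4 mm
- yellow_key_grip (a point): Centre of the head of the other key, same shape with a yellow head, on the other hook; it stays there
- key_stand: Oak key stand, fixed. Origin mid-underside, +x from hooks to board. Base 90 x 176 x 14 mm; board from x = 32 mm, 152 mm high. Two level pegs pointing to -x, at y = +47 and -47 mm, 136 mm high, 5 mm thick, from a 16 mm thick standoff ending at x = 8 to a 9 mm ball ending at x = -19.5. Keys hang near x = 2.5: to take one off, lift 5 mm, then draw over 30 mm along -x
- lock_mouth (a point): Centre of the plug's steel face, 101 mm high; axes as the box. Keyhole long side along y at plug 0: slot 13.6 x 5.6 mm, mouth countersunk 2.2 mm all round, 44 mm deep; the key fits either way round. Three sprung wafers press on the blade's +y edge at 9, 18, 27 mm depth (the middle one sticky): push rises to about 15 N, less when wiggled a few degrees. Part-way in they resist the turn
- med_box: White steel medicine box, green cross on front and lid, fixed. Origin mid-underside, front to -x, 190 (x) x 230 (y) x 100 mm. Front 90 mm of the top is a fixed deck with the lock, its axis at x = -56, y = 0 mm in a low steel bezel 39 mm across; behind it the lid, hinged at the back, with a ridge 7 mm high starting 65 mm behind the lock's axis
- lock_plug (a joint): Turn of the lock plug (rad): 0 at rest, grows clockwise seen from above, stop at 1.6 (a quarter is 1.57). A spring turns it back with 0.04 (at 0) to 0.13 N m (at a quarter). Play of the blade in the slot, with the give of the parts: the plug lags the key by 0.13 to 0.2 rad
- med_lid (a joint): Opening of the lid (rad): 0 shut; once the plug passes about 1.1 rad the lid springs by itself to about 0.12 (front edge 11 mm up)
- mug: Cream mug with a handle, 88 x 127 x 102 mm, origin at its underside; stays where it is
- honey_jar: Honey jar with an orange lid, 58 mm across, 118 mm tall, origin at its underside; stays where it is
- tumbler: Clear glass tumbler, 80 mm across, 88 mm tall, origin at its underside; stays where it is

How it is judged:
On the way, in this order (a step that is already met when the one before it is completed fails the run):
1. the green key is off its hook (distance of green_key_grip from where it was at the start of the episode above 0.05 m and contact force between green_key and key_stand below 0.05 N and contact force between green_key and the fingers above 0.5 N), for 0.2 s.
2. the green key is fully home in the lock, upright, not yet turned (horizontal distance between green_key_shoulder and lock_mouth below 0.004 m and z of green_key_shoulder in the frame of lock_mouth below 0.004 m and angle between green_key_grip's own z axis and vertical below 0.12 rad and value of joint lock_plug below 0.3 rad), for 0.1 s.
At the end, for the whole second after the job is handed in: Fingers still grip the key; it is home (shoulder within 5 mm of the lock's face, 4 mm of its axis, upright within 7 degrees); the plug is held clockwise past 1.35 rad; the lid stands ajar (0.07 to 0.35 rad); the fingers do not lean on the box; all at rest (value of joint lock_plug above 1.35 rad and value of joint med_lid between 0.07 and 0.35 rad and horizontal distance between green_key_shoulder and lock_mouth below 0.004 m and z of green_key_shoulder in the frame of lock_mouth below 0.005 m and angle between green_key_grip's own z axis and vertical below 0.12 rad and contact force between green_key and the fingers above 1 N and contact force between the fingers and med_box below 0.5 N and linear speed of green_key below 0.03 m/s); the arm keeps its last pose, push and grip.
It fails at once if the yellow key is knocked off its hook or dragged about (distance of yellow_key_grip from where it was at the start of the episode above 0.03 m).
It fails at once if the mug is shifted (distance of mug from where it was at the start of the episode above 0.02 m).
It fails at once if the honey jar is shifted (distance of honey_jar from where it was at the start of the episode above 0.02 m).
It fails at once if the tumbler is shifted (distance of tumbler from where it was at the start of the episode above 0.02 m).
It also fails if it takes over 51 s, if anything falls off the work surface, if the arm or the gripper's body presses on something with over 40 N, if the wrist force passes 120 N, or if a joint passes its speed limit or range.

ROBOT

A 6-joint arm with a two-finger parallel gripper is mounted at the origin on a cart in front of the work surface, level with it; the furniture and walls round the work are solid. World frame = base frame: x ahead of the robot, y to its left, z up, the work surface at z = 0. Lengths are in m, angles in rad, forces in N, time in s.
With the tool pointing down it reaches from about 0.35 to 0.85 m from the base axis. Payload 8.1 kg.
Tool frame: the origin (TCP) lies midway between the tips of the shut fingers; the grasp point (between the pads) lies 19 mm behind it; z points along the fingers, y is the line along which they close (so a half turn about z gives the same grasp; the last joint's range is limited). The gripper opens to 93 mm and grips with 3 to 60 N. Pads are 15 mm wide; open, the fingers measure 128 mm over their backs; the gripper's body (75 mm by 188 mm) begins 65 mm behind the grasp point.
Start: joints at [-1.335, 0.13, 1.488, -0, 1.523, -0.085], TCP at [0.189, -0.569, 0.219] pointing down, gripper open.
Joint ranges: [-2.96, 2.96], [-0.89, 2.26], [0.02, 2.5], [-1.34, 4.48], [0, 2.73], [-2.66, 2.66]. Speed limits (rad/s): [2.39, 2.39, 2.79, 3.14, 3.14, 3.14].

INTERFACE

Orientations are given as [roll, pitch, yaw] about the fixed x, y, z axes, in that order (R = Rz(yaw) Ry(pitch) Rx(roll)).
In Python, from station import manip, optics gives the robot as it stands.
- The arm moves only by the tool play_rows, never from a script. Its argument "deltas" is a list of rows, each a list of 3 entries, a list of its own where there are three numbers: the shift along the tool's x, y, z in units of 0.4 m (1.0 is 0.4 m), then the turn, a rotation vector about the tool's x, y, z in units of 60 degrees (1.0 is 60 degrees), then the opening, from 0 (shut) to 1 (fully open). In form: [[[x, y, z], [rx, ry, rz], claw], ...]. A call has 1 to 10 rows; each row is the pose to reach, as a shift and turn from the pose commanded when the call began, along the tool's axes at that moment; what a row does not reach only later rows make up. A row lasts 1/8 s, in which the tool goes at most 62.5 mm and 10.7 degrees, less where a joint would pass 70% of its speed; a pose out of reach is approached as far as the arm can. A call with a number of a shift or a turn outside -1 to 1 is refused whole. A call with a gripper value outside its range is refused whole. The fingers move at their own pace and stop on an object; "squeeze" is the grip in N (left out, the last holds). Time passes only in rows, so rows that repeat a pose let the fingers close. It gives the time, the measured TCP pose, the force, the opening and the grip force at its end, in the units of the state.
- manip.read_state(): the state, without advancing time (a new reading comes with each control period).
- optics.grab_frame(name): name is "side" or "top" or "wrist"; returns a dict with "image" (420x560x3 uint8, red, green, blue), "camera_matrix" (3x3 intrinsics, pixels), "T" (4x4, takes a point from camera to world coordinates); the wrist camera has in their place "mount" (4x4, takes a point from camera to tool coordinates, whose origin is the TCP and whose axes are the flange's). Camera axes: x right, y down, z forward; pixel columns grow to the right and rows downward; lengths in m; the calibration is good to about 2 mm. A picture is of the moment at which its call begins: read the wrist's pose just before it. There is no depth.
- manip.sign_off(): hands the job in; it is judged then, once.
The state is a dict: "time": time; "qpos": joint angles; "joint_vel": joint speeds; "joint_efforts": joint torques, N m; "tool_pos": TCP position; "eef_rot": TCP orientation; "wrist_force": force on the tool from outside, world axes, zero at the start; "torque": the same for the moment, N m; "grip_width": finger opening in m; "grip_force": force on a finger pad.
Only numpy, scipy, OpenCV 4.12 (cv2) and the standard library are available. Lean on these libraries where they do the work, as an engineer would, in place of code of your own. Each camera call takes 0.05 s, during which the arm holds its last target. There are 200 camera calls.

## Working session

There is one attempt and no reset: what is moved stays moved. The work goes in short steps, Python scripts to look and compute and a tool call to move; the robot and the scene stay as the last step left them, time stands still between calls to the robot, and variables do not carry over. Pictures are saved under pics/ and viewed, at most 10 in all, crops included, and the job is handed in when it is done.

Besides the shell and the picture viewer there is one more tool, called after "Call:" in YAML: its name, and indented under it one key for each argument. play_rows: Moves the arm, as the interface text tells. Shifts and turns lie within -1 to 1; 1 stands for 0.4 m of shift or 60 degrees of turn. Its arguments: {"type":"object","properties":{"deltas":{"type":"array"},"squeeze":{"type":"number"}},"required":["deltas"]}

```bash
mkdir -p pics; cat > h.py <<'E'
import numpy as np, cv2
from station import manip, optics
from scipy.spatial.transform import Rotation as R
def snap(n,fn=None):
    f=optics.grab_frame(n)
    if fn: cv2.imwrite('pics/'+fn,cv2.cvtColor(f['image'],cv2.COLOR_RGB2BGR))
    return f
def Tcam(f,s=None):
    if 'T' in f: return np.array(f['T'])
    T=np.eye(4);T[:3,3]=s['tool_pos'];T[:3,:3]=R.from_euler('xyz',s['eef_rot']).as_matrix()
    return T@np.array(f['mount'])
def ray(f,uv,s=None):
    T=Tcam(f,s);d=T[:3,:3]@np.linalg.solve(np.array(f['camera_matrix']),[uv[0],uv[1],1.]);return T[:3,3],d/np.linalg.norm(d)
def plane(f,uv,z,s=None):
    o,d=ray(f,uv,s);return o+d*(z-o[2])/d[2]
def tri(rs):
    A=sum(np.eye(3)-np.outer(d,d) for o,d in rs);b=sum((np.eye(3)-np.outer(d,d))@o for o,d in rs)
    p=np.linalg.solve(A,b);return p,[np.linalg.norm(np.cross(p-o,d)) for o,d in rs]
def proj(f,p,s=None):
    T=np.linalg.inv(Tcam(f,s));c=np.array(f['camera_matrix'])@(T[:3,:3]@p+T[:3,3]);return c[:2]/c[2]
E
python3 - <<'E'
from h import *
np.set_printoptions(precision=4,suppress=True)
ims=[]
for n in['side','top','wrist']:
    f=snap(n,n+'0.png')
    if 'T' in f: print(n,f['T'],f['camera_matrix'])
    else: print(f['mount'])
s=manip.read_state();print(s)
E
```

```text
side [[ 0.2411 -0.5972  0.765  -0.7973]
 [-0.9705 -0.1553  0.1845 -0.3821]
 [ 0.0086 -0.7869 -0.617   1.1948]
 [ 0.      0.      0.      1.    ]] [[541.3069   0.     276.4277]
 [  0.     541.3069 207.9793]
 [  0.       0.       1.    ]]
top [[-0.005  -0.9898  0.1426  0.3907]
 [-1.      0.006   0.0072 -0.0488]
 [-0.008  -0.1426 -0.9897  1.357 ]
 [ 0.      0.      0.      1.    ]] [[392.3804   0.     277.5716]
 [  0.     392.3804 220.8205]
 [  0.       0.       1.    ]]
[[-0.0006 -0.9673 -0.2535  0.0684]
 [ 1.     -0.0003 -0.0009 -0.0011]
 [ 0.0008 -0.2535  0.9673 -0.1662]
 [ 0.      0.      0.      1.    ]]
{'time': 0.15, 'qpos': array([-1.3354,  0.131 ,  1.489 , -0.    ,  1.523 , -0.0854]), 'joint_vel': array([-0.0001, -0.002 , -0.0016,  0.0008, -0.0002,  0.0001]), 'joint_efforts': array([  0.0006, -56.0477, -49.2335,   0.0769,   0.0306,  -0.0001]), 'tool_pos': array([ 0.1891, -0.569 ,  0.2178]), 'eef_rot': array([-3.1402, -0.0001,  0.3208]), 'wrist_force': array([ 0.3103, -0.2126,  0.7847]), 'torque': array([-0.0272,  0.0099, -0.005 ]), 'grip_force': 0.0, 'grip_width': 0.09332975462329446}
```

View pics/side0.png

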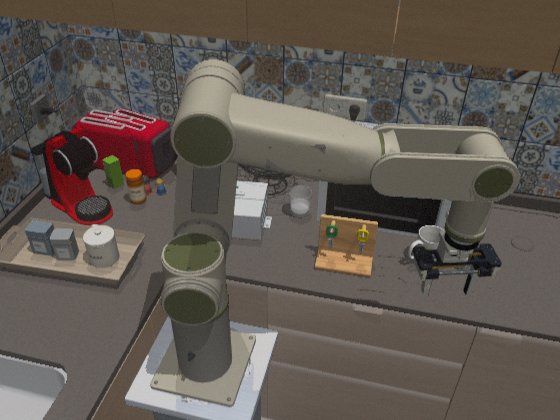

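View pics/top0.png

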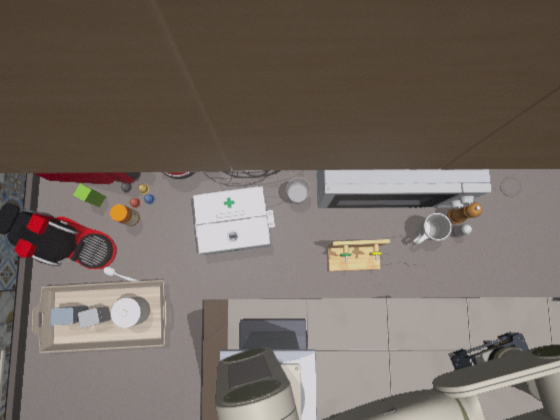

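The side view shows the green key head at about (333,230) and the yellow one at (363,235). In the top view the keys are at (345,254) and (376,253), the lock at (233,236), with the box to its left and the tumbler at (297,191).

```bash
python3 - <<'E'
from h import *
np.set_printoptions(precision=4,suppress=True)
fs={n:snap(n) for n in['side','top']}
def cents(n,lo,hi,box):
    im=cv2.cvtColor(fs[n]['image'],cv2.COLOR_RGB2HSV);m=cv2.inRange(im,lo,hi)
    x0,y0,x1,y1=box;k=np.zeros_like(m);k[y0:y1,x0:x1]=m[y0:y1,x0:x1]
    _,_,st,c=cv2.connectedComponentsWithStats(k)
    i=1+np.argmax(st[1:,4]);print(n,st[i],c[i]);return c[i]
G=((45,90,30),(85,255,255));Y=((24,170,90),(34,255,255))
for nm,C in(('g',G),('y',Y)):
    a=cents('side',*C,(315,215,380,260));b=cents('top',*C,(330,240,395,265))
    print(nm,tri([ray(fs['side'],a),ray(fs['top'],b)]))
    print('plane .13',plane(fs['top'],b,.13),plane(fs['side'],a,.13))
# board top: 
t=fs['top']
print('lock',plane(t,(233,236),.101),'side?',proj(fs['side'],plane(t,(233,236),.101)))
c=cents('top',*G,(215,195,245,215));print('cross',plane(t,c,.1))
for p in[(194,195),(264,187),(270,248),(197,253)]:print('corner',plane(t,p,.1))
for p in[(334,241),(389,240)]:print('board',plane(t,p,.152))
cv2.imwrite('pics/c0.png',cv2.cvtColor(np.hstack([cv2.resize(t['image'][180:275,180:300],None,fx=3.3,fy=4*.825,interpolation=2),cv2.resize(t['image'][180:275,310:430],None,fx=3.3,fy=3.3,interpolation=2)]),cv2.COLOR_RGB2BGR))
E
```

```text
side [326 225  12  12  85] [331.4235 231.0353]
top [342 254   9   2  15] [345.6667 254.4   ]
g (array([ 0.4607, -0.2519,  0.1254]), [np.float64(0.00040886003226765457), np.float64(0.00040886003226763907)])
plane .13 [ 0.4606 -0.2516  0.13  ] [ 0.4551 -0.2521  0.13  ]
side [357 229  12  13  96] [362.3438 235.0729]
top [372 253   9   2  11] [375.5455 253.1818]
y (array([ 0.464 , -0.3453,  0.1267]), [np.float64(0.00020494956561311082), np.float64(0.00020494956561300083)])
plane .13 [ 0.4638 -0.3447  0.13  ] [ 0.46   -0.3452  0.13  ]
lock [0.5233 0.1041 0.101 ] side? [226.7252 206.9439]
top [225 198   9   9  38] [228.8684 202.4474]
cross [0.6334 0.1189 0.1   ]
corner [0.659  0.2335 0.1   ]
corner [0.6842 0.0043 0.1   ]
corner [ 0.484  -0.0149  0.1   ]
corner [0.4693 0.219  0.1   ]
board [ 0.5006 -0.2133  0.152 ]
board [ 0.5028 -0.3823  0.152 ]
```

View pics/c0.png

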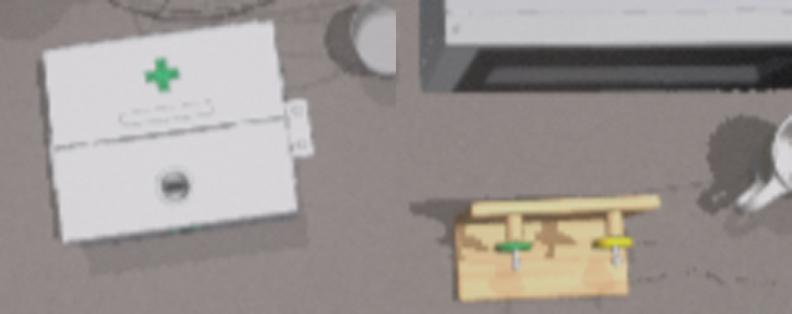

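The crop shows the box yawed about 5° with its lock near (175,185) in the left half. On the stand, the green key is on the left peg and the yellow key on the right. I'll move close to the stand, with the tool yawed about 180° so that joint 6 has room for the later turn.

```bash
cat >> h.py <<'E'
def go(p,yaw,st=None):
    "deltas in move units from current pose to tool-down pose"
    s=st or manip.read_state();R0=R.from_euler('xyz',s['eef_rot'])
    d=R0.inv().apply(np.array(p)-s['tool_pos'])/.4
    r=(R0.inv()*R.from_euler('xyz',[np.pi,0,yaw])).as_rotvec()/np.radians(60)
    print('shift',np.round(d,4),'turn',np.round(r,4))
E
python3 - <<'E'
from h import *
go((.30,-.45,.27),.32+1.047)
E
```

```text
shift [ 0.3569 -0.1954 -0.1294] turn [-7.000e-04 -5.000e-04 -9.991e-01]
```

Call:
play_rows:
  deltas:
    - [[0.357, -0.195, -0.13], [0, 0, -0.99], 0.7]
    - [[0.357, -0.195, -0.13], [0, 0, -0.99], 0.7]
    - [[0.357, -0.195, -0.13], [0, 0, -0.99], 0.7]
    - [[0.357, -0.195, -0.13], [0, 0, -0.99], 0.7]
    - [[0.357, -0.195, -0.13], [0, 0, -0.99], 0.7]
    - [[0.357, -0.195, -0.13], [0, 0, -0.99], 0.7]

```text
time: 1.0
tool_pos: [0.3003, -0.4501, 0.2706]
eef_rot: [-3.142, 0.0, 1.363]
wrist_force: [-0.2, -0.6, -0.7]
grip_width: 0.0645
grip_force: 0.0
```

```bash
python3 - <<'E'
from h import *
s=manip.read_state();print(s['tool_pos'],s['eef_rot'],s['qpos'])
go((.39,-.25,.25),.32+2.09)
E
```

```text
[ 0.30031263 -0.45010235  0.27061879] [-3.14155852e+00  2.26715220e-05  1.36265782e+00] [-1.07715476e+00 -4.55365270e-02  1.57511035e+00 -4.07352217e-05
  1.61202355e+00 -8.69017923e-01]
shift [0.5358 0.116  0.0515] turn [-0.      0.     -1.0001]
```

Call:
play_rows:
  deltas:
    - [[0.536, 0.116, 0.05], [0, 0, -1], 0.7]
    - [[0.536, 0.116, 0.05], [0, 0, -1], 0.7]
    - [[0.536, 0.116, 0.05], [0, 0, -1], 0.7]
    - [[0.536, 0.116, 0.05], [0, 0, -1], 0.7]
    - [[0.536, 0.116, 0.05], [0, 0, -1], 0.7]
    - [[0.536, 0.116, 0.05], [0, 0, -1], 0.7]

```text
time: 1.75
tool_pos: [0.3911, -0.2499, 0.2506]
eef_rot: [-3.142, 0.0, 2.411]
wrist_force: [0.4, -0.6, -0.3]
grip_width: 0.0651
grip_force: 0.0
```

Call:
play_rows:
  deltas:
    - [[0, 0, 0], [0, 0, -0.73], 0.7]
    - [[0, 0, 0], [0, 0, -0.73], 0.7]
    - [[0, 0, 0], [0, 0, -0.73], 0.7]
    - [[0, 0, 0], [0, 0, -0.73], 0.7]
    - [[0, 0, 0], [0, 0, -0.73], 0.7]

```text
time: 2.38
tool_pos: [0.3908, -0.2506, 0.2506]
eef_rot: [-3.142, -0.0, -3.114]
wrist_force: [0.2, -0.0, -0.7]
grip_width: 0.0652
grip_force: 0.0
```

```bash
python3 - <<'E'
from h import *
np.set_printoptions(precision=4,suppress=True)
s=manip.read_state();print(s['time'],s['tool_pos'],s['eef_rot'],s['qpos'])
f=snap('wrist','w1.png')
for p in[(.4607,-.2519,.1254),(.464,-.3453,.1267)]:print(proj(f,np.array(p),s))
E
```

```text
2.375 [ 0.3908 -0.2506  0.2506] [-3.1416 -0.     -3.1145] [-0.6807 -0.2558  1.8004 -0.      1.5969 -2.2786]
[272.8933 280.1267]
[162.5901 281.7269]
```

View pics/w1.png

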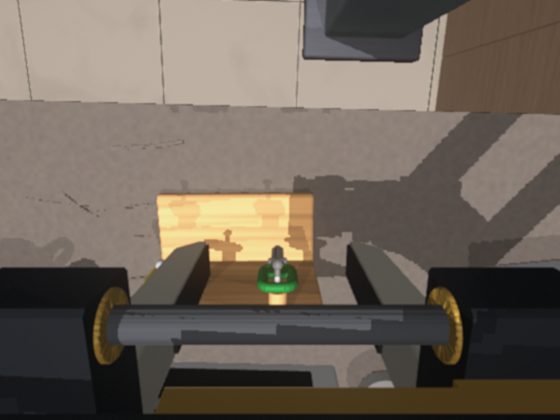

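The wrist view shows the green head at about (278,280) with the peg ball in front of it at (278,252). The base's front edge runs from (158,195) to (313,195), and the yellow key is hidden behind the left finger.

```bash
python3 - <<'E'
from h import *
np.set_printoptions(precision=4,suppress=True)
s=manip.read_state();f=snap('wrist');im=f['image'];h=cv2.cvtColor(im,cv2.COLOR_RGB2HSV)
m=cv2.inRange(h,(45,90,30),(85,255,255));m[:240]=0;m[310:]=0
ys,xs=np.nonzero(m);print('green',xs.min(),xs.max(),ys.min(),ys.max())
for z in(.1235+.015,.1465):print(z,plane(f,((xs.min()+xs.max())/2,278),z,s),'w',np.ptp([plane(f,(x,270),z,s)[1] for x in(xs.min()-.5,xs.max()+.5)]))
for y in range(ys.min(),ys.max()+1,3):
    r=np.nonzero(m[y])[0]
    if len(r):print(y,r.min(),r.max(),len(r))
# base front edge
w=cv2.inRange(h,(8,90,120),(25,255,255))
P=[]
for x in range(175,300,5):
    c=np.nonzero(w[150:240,x])[0]; P.append(plane(f,(x,150+c.min()),.014,s))
P=np.array(P);k=np.polyfit(P[:,1],P[:,0],1);res=P[:,0]-np.polyval(k,P[:,1]);print('front edge slope',k,res.std())
rows=[np.nonzero(w[y,140:330])[0]+140 for y in(205,215,225,235)]
for y,r in zip((205,215,225,235),rows):print(y,plane(f,(r.min()-.5,y),.014,s),plane(f,(r.max()+.5,y),.014,s))
E
```

```text
green 257 297 264 292
0.1385 [ 0.4524 -0.2487  0.1385] w 0.03303826985668196
0.1465 [ 0.4485 -0.2488  0.1465] w 0.03208869837527001
264 284 284 1
267 265 291 15
270 260 294 20
273 259 295 28
276 259 295 29
279 258 296 18
282 258 297 21
285 258 296 39
288 259 295 37
291 263 290 28
front edge slope [-0.0315  0.4019] 0.0004226324447113623
205 [ 0.4268 -0.3836  0.014 ] [ 0.4225 -0.2089  0.014 ]
215 [ 0.4383 -0.3832  0.014 ] [ 0.4341 -0.2083  0.014 ]
225 [ 0.4501 -0.3827  0.014 ] [ 0.4458 -0.2077  0.014 ]
235 [ 0.462  -0.3822  0.014 ] [ 0.4577 -0.2071  0.014 ]
```

```bash
python3 - <<'E'
from h import *
go((.458,-.2487,.19),np.pi+.0315)
go((.458,-.2487,.1045),np.pi+.0315)
E
```

```text
shift [-0.168   0.0007  0.1515] turn [ 0.     -0.     -0.0074]
shift [-0.168   0.0007  0.3653] turn [ 0.     -0.     -0.0074]
```

Call:
play_rows:
  deltas:
    - [[-0.168, 0.001, 0.1], [0, 0, -0.0074], 0.7]
    - [[-0.168, 0.001, 0.15], [0, 0, -0.0074], 0.7]
    - [[-0.168, 0.001, 0.2], [0, 0, -0.0074], 0.7]
    - [[-0.168, 0.001, 0.25], [0, 0, -0.0074], 0.7]
    - [[-0.168, 0.001, 0.3], [0, 0, -0.0074], 0.7]
    - [[-0.168, 0.001, 0.34], [0, 0, -0.0074], 0.7]
    - [[-0.168, 0.001, 0.365], [0, 0, -0.0074], 0.7]
    - [[-0.168, 0.001, 0.365], [0, 0, -0.0074], 0.7]

```text
time: 3.48
tool_pos: [0.4575, -0.2482, 0.1041]
eef_rot: [3.141, -0.001, -3.107]
wrist_force: [0.2, 0.6, 0.7]
grip_width: 0.0651
grip_force: 0.0
```

```bash
python3 - <<'E'
from h import *
s=manip.read_state();print(s['tool_pos'],s['eef_rot'])
f=snap('wrist');g=snap('side')
a=g['image'][190:290,290:430];b=f['image'][200:420,120:430]
cv2.imwrite('pics/c1.png',cv2.cvtColor(np.hstack([cv2.resize(a,(490,350)),cv2.resize(b,(310,350))]),cv2.COLOR_RGB2BGR))
E
```

```text
[ 0.45748884 -0.24818807  0.10406737] [ 3.14092135e+00 -9.73143737e-04 -3.10681965e+00]
```

View pics/c1.png

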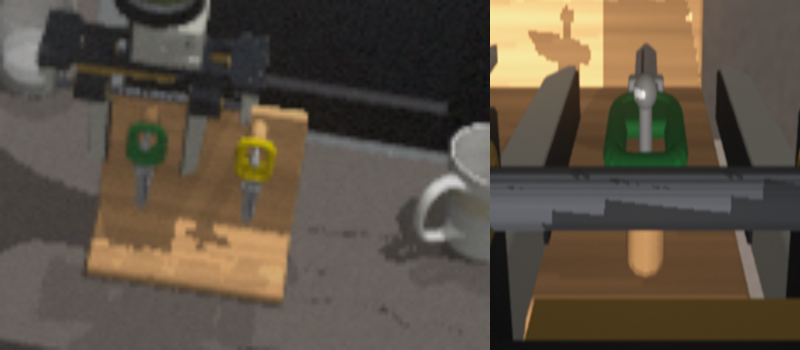

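The fingers straddle the green head with the peg ball centred, and the yellow key is clear. Closing now.

Call:
play_rows:
  deltas:
    - [[0, 0, 0], [0, 0, 0], 0.3]
    - [[0, 0, 0], [0, 0, 0], 0.2]
    - [[0, 0, 0], [0, 0, 0], 0.2]
    - [[0, 0, 0], [0, 0, 0], 0.2]
    - [[0, 0, 0], [0, 0, 0], 0.2]
  squeeze: 45

```text
time: 4.2
tool_pos: [0.4581, -0.2484, 0.1047]
eef_rot: [-3.141, 0.0, -3.106]
wrist_force: [0.3, 1.0, 0.0]
grip_width: 0.0337
grip_force: 45.0
```

Call:
play_rows:
  deltas:
    - [[0, 0, -0.005], [0, 0, 0], 0.2]
    - [[0, 0, -0.01], [0, 0, 0], 0.2]
    - [[0, 0, -0.014], [0, 0, 0], 0.2]
    - [[0, 0, -0.014], [0, 0, 0], 0.2]

```text
time: 4.7
tool_pos: [0.4581, -0.2484, 0.1104]
eef_rot: [-3.141, 0.0, -3.106]
wrist_force: [0.2, -0.0, 0.1]
grip_width: 0.0335
grip_force: 45.0
```

Call:
play_rows:
  deltas:
    - [[0.02, 0, 0], [0, 0, 0], 0.2]
    - [[0.04, 0, 0], [0, 0, 0], 0.2]
    - [[0.06, 0, 0], [0, 0, 0], 0.2]
    - [[0.08, 0, 0], [0, 0, 0], 0.2]
    - [[0.1, 0, 0], [0, 0, 0], 0.2]
    - [[0.12, 0, 0], [0, 0, 0], 0.2]
    - [[0.14, 0, 0], [0, 0, 0], 0.2]
    - [[0.14, 0, 0], [0, 0, 0], 0.2]

```text
time: 5.7
tool_pos: [0.4016, -0.2504, 0.1102]
eef_rot: [3.142, -0.0, -3.107]
wrist_force: [0.2, -0.7, -1.1]
grip_width: 0.0331
grip_force: 45.0
```

```bash
python3 - <<'E'
from h import *
np.set_printoptions(precision=4,suppress=True)
s=manip.read_state();print(s['wrist_force'],s['tool_pos'])
go((.402,-.25,.25),np.pi+.0315)
go((.43,.06,.25),np.pi+.085)
E
```

```text
[ 0.1501 -0.6986 -1.0635] [ 0.4016 -0.2504  0.1102]
shift [-0.0011  0.0009 -0.3495] turn [ 0.     -0.      0.0031]
shift [-0.0981  0.773  -0.3495] turn [ 0.     -0.     -0.0479]
```

Call:
play_rows:
  deltas:
    - [[0, 0, -0.12], [0, 0, 0], 0.2]
    - [[0, 0, -0.25], [0, 0, 0], 0.2]
    - [[0, 0.08, -0.35], [0, 0, -0.005], 0.2]
    - [[-0.03, 0.2, -0.35], [0, 0, -0.01], 0.2]
    - [[-0.05, 0.34, -0.35], [0, 0, -0.02], 0.2]
    - [[-0.07, 0.48, -0.35], [0, 0, -0.03], 0.2]
    - [[-0.09, 0.62, -0.35], [0, 0, -0.04], 0.2]
    - [[-0.098, 0.72, -0.35], [0, 0, -0.048], 0.2]
    - [[-0.098, 0.773, -0.35], [0, 0, -0.048], 0.2]
    - [[-0.098, 0.773, -0.35], [0, 0, -0.048], 0.2]

```text
time: 6.95
tool_pos: [0.4303, 0.0614, 0.2503]
eef_rot: [3.141, 0.0, -3.053]
wrist_force: [0.4, -1.6, 0.1]
grip_width: 0.0338
grip_force: 45.0
```

```bash
python3 - <<'E'
from h import *
np.set_printoptions(precision=4,suppress=True)
s=manip.read_state();print(s['time'],s['tool_pos'],s['eef_rot'])
f=snap('wrist');print(f['camera_matrix'])
print('lock now',proj(f,np.array([.5233,.1041,.101]),s),'key tip',proj(f,s['tool_pos']+[0,0,-.056],s))
for x in(.46,.49,.51,.523):
    s2=dict(s);s2['tool_pos']=np.array([x,.104,.25]);print(x,proj(f,np.array([.5233,.1041,.101]),s2))
go((.523,.104,.25),np.pi+.085)
E
```

```text
6.95 [0.4303 0.0614 0.2503] [ 3.1414  0.0001 -3.0531]
[[373.682    0.     277.4685]
 [  0.     373.682  205.5822]
 [  0.       0.       1.    ]]
lock now [313.4009 294.7022] key tip [276.13   226.8147]
0.46 [270.4377 261.541 ]
0.49 [273.2483 230.2205]
0.51 [275.1942 208.5357]
0.523 [276.4915 194.0784]
shift [-0.2402  0.0883  0.0007] turn [-0.0002  0.0001  0.0023]
```

Call:
play_rows:
  deltas:
    - [[-0.1, 0.04, 0], [0, 0, 0.002], 0.2]
    - [[-0.2, 0.08, 0], [0, 0, 0.002], 0.2]
    - [[-0.24, 0.088, 0], [0, 0, 0.002], 0.2]
    - [[-0.24, 0.088, 0], [0, 0, 0.002], 0.2]
    - [[-0.24, 0.088, 0], [0, 0, 0.002], 0.2]

```text
time: 7.62
tool_pos: [0.5226, 0.1024, 0.2501]
eef_rot: [-3.141, -0.001, -3.059]
wrist_force: [-0.1, 0.5, 0.3]
grip_width: 0.0332
grip_force: 45.0
```

```bash
python3 - <<'E'
from h import *
s=manip.read_state();print(s['tool_pos'],s['eef_rot'])
f=snap('wrist','w2.png');np.save('w2.npy',f['image'])
cv2.imwrite('pics/w2c.png',cv2.cvtColor(cv2.resize(f['image'][130:330,150:410],None,fx=3,fy=3,interpolation=2),cv2.COLOR_RGB2BGR))
E
```

```text
[0.52258263 0.10235002 0.2500955 ] [-3.14135884e+00 -6.30879135e-04 -3.05911028e+00]
```

View pics/w2c.png

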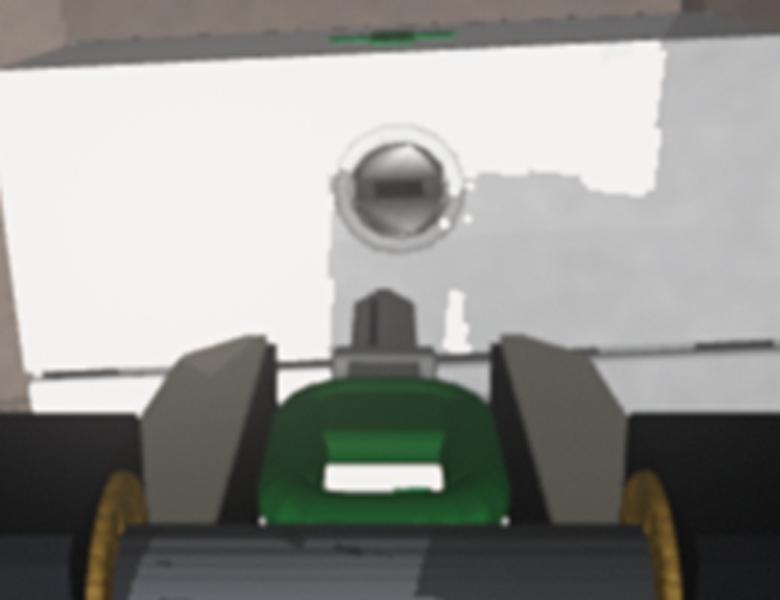

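The lock's plug is at about (283,193) in the full frame with its slot level. The key tip is at about (278,227), and the key hangs straight in the grip. Next I'll measure the lock centre, the box yaw and the tip.

```bash
python3 - <<'E'
from h import *
np.set_printoptions(precision=4,suppress=True)
s=manip.read_state();f=snap('wrist');im=f['image'];g=cv2.cvtColor(im,cv2.COLOR_RGB2GRAY)
# plug disc: dark contour
m=(g<205).astype(np.uint8);
w=g[165:222,255:315];c=cv2.HoughCircles(cv2.resize(w,None,fx=4,fy=4,interpolation=cv2.INTER_CUBIC),cv2.HOUGH_GRADIENT,1,20,param1=120,param2=15,minRadius=40,maxRadius=100)
for q in c[0][:4]:
    uv=(q[0]-1.5)/4+255,(q[1]-1.5)/4+165;print('circle',uv,q[2]/4,plane(f,uv,.101,s))
# slot darkest
d=(w<75).astype(np.uint8);_,_,st,ce=cv2.connectedComponentsWithStats(d)
for i in range(1,len(st)):
    if st[i,4]>15:
        ys,xs=np.nonzero(_==i);vx,vy,_1,_2=cv2.fitLine(np.c_[xs,ys].astype(np.float32),2,0,.01,.01).ravel();print('dark',st[i],ce[i]+[255,165],plane(f,ce[i]+[255,165],.101,s),vy/vx)
# seam, front edge
for nm,y0,y1,xs in(('front',135,165,list(range(160,270,6))+list(range(300,360,6))),('seam',240,262,list(range(166,225,4))+list(range(345,400,4)))):
    P=[]
    for x in xs:
        col=g[y0:y1,x].astype(float);gr=np.gradient(cv2.GaussianBlur(col[:,None],(1,3),0).ravel())
        y=y0+(np.argmax(gr) if nm=='front' else np.argmin(col));P.append(plane(f,(x,y),.1,s))
    P=np.array(P);k=np.polyfit(P[:,1],P[:,0],1);r=P[:,0]-np.polyval(k,P[:,1]);ok=abs(r)<2*np.median(abs(r))+1e-4;k=np.polyfit(P[ok,1],P[ok,0],1);print(nm,k,r.std(),ok.sum(),'yaw',np.arctan(-k[0]),'x at y=.1',np.polyval(k,.1))
print('tip pixel ->',plane(f,(277.7,227.3),s['tool_pos'][2]-.056,s),'tool',s['tool_pos'])
print(proj(f,s['tool_pos']+[0,0,-.056],s))
E
```

```text
circle (np.float32(282.5), np.float32(193.5)) 16.75 [0.5219 0.1076 0.101 ]
circle (np.float32(286.25), np.float32(188.75)) 10.9 [0.5174 0.1105 0.101 ]
circle (np.float32(278.75), np.float32(190.0)) 11.6 [0.5191 0.1042 0.101 ]
dark [20 25 16  6 80] [282.5375 192.775 ] [0.5212 0.1076 0.101 ] -0.038529843
front [-0.1276  0.4954] 0.00024817026405352636 29 yaw 0.1269093852171051 x at y=.1 0.4826163160874044
seam [-0.1331  0.5899] 0.0038777500717788274 24 yaw 0.132292002455651 x at y=.1 0.576617508535033
tip pixel -> [0.5227 0.1034 0.1943] tool [0.5225 0.1025 0.2503]
[276.1851 226.8529]
```

```bash
python3 - <<'E'
from h import *
go((.5211,.1067,.172),np.pi+.126)
E
```

```text
shift [0.0028 0.0105 0.196 ] turn [-0.0001  0.0002 -0.0414]
```

Call:
play_rows:
  deltas:
    - [[0.003, 0.0105, 0.04], [0, 0, -0.0415], 0.2]
    - [[0.003, 0.0105, 0.1], [0, 0, -0.0415], 0.2]
    - [[0.003, 0.0105, 0.16], [0, 0, -0.0415], 0.2]
    - [[0.003, 0.0105, 0.196], [0, 0, -0.0415], 0.2]
    - [[0.003, 0.0105, 0.196], [0, 0, -0.0415], 0.2]
    - [[0.003, 0.0105, 0.196], [0, 0, -0.0415], 0.2]

```text
time: 8.48
tool_pos: [0.5219, 0.1075, 0.1727]
eef_rot: [3.142, 0.001, -3.014]
wrist_force: [0.5, -0.2, -0.0]
grip_width: 0.0336
grip_force: 45.0
```

```bash
python3 - <<'E'
from h import *
np.set_printoptions(precision=4,suppress=True)
s=manip.read_state();f=snap('wrist');print(s['tool_pos'],s['eef_rot'])
L=np.array([.5213,.1076,.101])
print('lock expected',proj(f,L,s),'tip expected',proj(f,s['tool_pos']+[0,0,-.056],s))
a=f['image'][180:300,210:350]
g=snap('side')['image'];c=proj(snap('side'),L);print('side lock',c)
x,y=int(c[0]),int(c[1]);b=g[y-45:y+15,x-40:x+40] 
cv2.imwrite('pics/c3.png',cv2.cvtColor(np.hstack([cv2.resize(a,(560,480),interpolation=2),cv2.resize(b,(240,480))]),cv2.COLOR_RGB2BGR))
E
```

```text
[0.5219 0.1075 0.1727] [ 3.1416  0.0013 -3.0142]
lock expected [276.3527 218.5403] tip expected [276.0325 226.6554]
side lock [225.5104 207.1351]
```

View pics/c3.png

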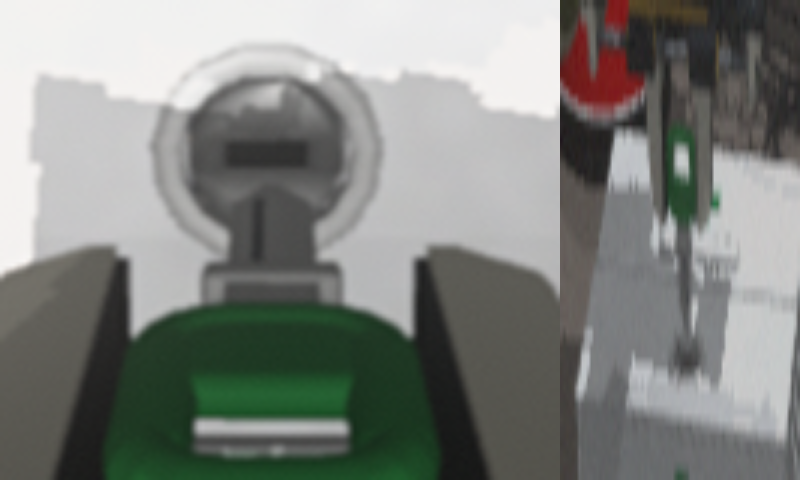

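The slot at (276.8,218.5) and the tip at (277,226.8) line up to under 1 mm, and the slot is level, so the yaw matches. Starting the descent.

Call:
play_rows:
  deltas:
    - [[0.0015, 0, 0.012], [0, 0, 0], 0.2]
    - [[0.0015, 0, 0.024], [0, 0, 0], 0.2]
    - [[0.0015, 0, 0.036], [0, 0, 0], 0.2]
    - [[0.0015, 0, 0.048], [0, 0, 0], 0.2]
    - [[0.0015, 0, 0.054], [0, 0, 0], 0.2]
    - [[0.0015, 0, 0.054], [0, 0, 0], 0.2]

```text
time: 9.38
tool_pos: [0.5207, 0.1073, 0.1499]
eef_rot: [3.142, -0.001, -3.015]
wrist_force: [-0.1, 0.8, 0.9]
grip_width: 0.0338
grip_force: 45.0
```

Call:
play_rows:
  deltas:
    - [[0, 0, 0.008], [0, 0, 0.05], 0.2]
    - [[0, 0, 0.016], [0, 0, -0.05], 0.2]
    - [[0, 0, 0.024], [0, 0, 0.05], 0.2]
    - [[0, 0, 0.032], [0, 0, -0.05], 0.2]
    - [[0, 0, 0.04], [0, 0, 0.05], 0.2]
    - [[0, 0, 0.046], [0, 0, -0.05], 0.2]
    - [[0, 0, 0.046], [0, 0, 0], 0.2]

```text
time: 10.25
tool_pos: [0.5215, 0.106, 0.1329]
eef_rot: [-3.139, 0.001, -3.014]
wrist_force: [-1.0, -6.5, 4.3]
grip_width: 0.0335
grip_force: 45.0
```

Call:
play_rows:
  deltas:
    - [[0, 0, 0.007], [0, 0, 0.05], 0.2]
    - [[0, 0, 0.014], [0, 0, -0.05], 0.2]
    - [[0, 0, 0.02], [0, 0, 0.05], 0.2]
    - [[0, 0, 0.026], [0, 0, -0.05], 0.2]
    - [[0, 0, 0.03], [0, 0, 0.05], 0.2]
    - [[0, 0, 0.034], [0, 0, -0.05], 0.2]
    - [[0, 0, 0.034], [0, 0, 0.05], 0.2]
    - [[0, 0, 0.034], [0, 0, 0], 0.2]

```text
time: 11.25
tool_pos: [0.5218, 0.106, 0.1195]
eef_rot: [-3.139, 0.002, -3.016]
wrist_force: [0.2, -5.3, 3.4]
grip_width: 0.0336
grip_force: 45.0
```

Call:
play_rows:
  deltas:
    - [[0, 0, 0.003], [0, 0, 0.05], 0.2]
    - [[0, 0, 0.006], [0, 0, -0.05], 0.2]
    - [[0, 0, 0.008], [0, 0, 0.05], 0.2]
    - [[0, 0, 0.01], [0, 0, -0.05], 0.2]
    - [[0, 0, 0.01], [0, 0, 0.05], 0.2]
    - [[0, 0, 0.01], [0, 0, 0], 0.2]
    - [[0, 0, 0.01], [0, 0, 0], 0.2]

```text
time: 12.12
tool_pos: [0.5221, 0.106, 0.1171]
eef_rot: [-3.139, 0.003, -3.014]
wrist_force: [-6.0, -6.8, 16.0]
grip_width: 0.0338
grip_force: 45.0
```

Call:
play_rows:
  deltas:
    - [[0, 0, 0.003], [0, 0, 0.05], 0.2]
    - [[0, 0, 0.003], [0, 0, -0.05], 0.2]
    - [[0, 0, 0.003], [0, 0, 0.05], 0.2]
    - [[0, 0, 0.003], [0, 0, -0.05], 0.2]
    - [[0, 0, 0.003], [0, 0, 0], 0.2]
    - [[0, 0, 0.003], [0, 0, 0], 0.2]

```text
time: 12.88
tool_pos: [0.5223, 0.1061, 0.117]
eef_rot: [-3.139, 0.003, -3.016]
wrist_force: [-9.6, -6.9, 24.0]
grip_width: 0.0338
grip_force: 45.0
```

```bash
python3 - <<'E'
from h import *
s=manip.read_state();f=snap('wrist');print(s['tool_pos'],s['eef_rot'],s['wrist_force'])
a=f['image'][180:300,210:350]
g=snap('side')['image'];b=g[160:225,185:265]
cv2.imwrite('pics/c4.png',cv2.cvtColor(np.hstack([cv2.resize(a,(480,480),interpolation=2),cv2.resize(b,(320,480))]),cv2.COLOR_RGB2BGR))
E
```

```text
[0.52228817 0.10610005 0.11695404] [-3.13909607e+00  3.07848772e-03 -3.01560578e+00] [-9.61012641 -6.90790977 23.95658752]
```

View pics/c4.png

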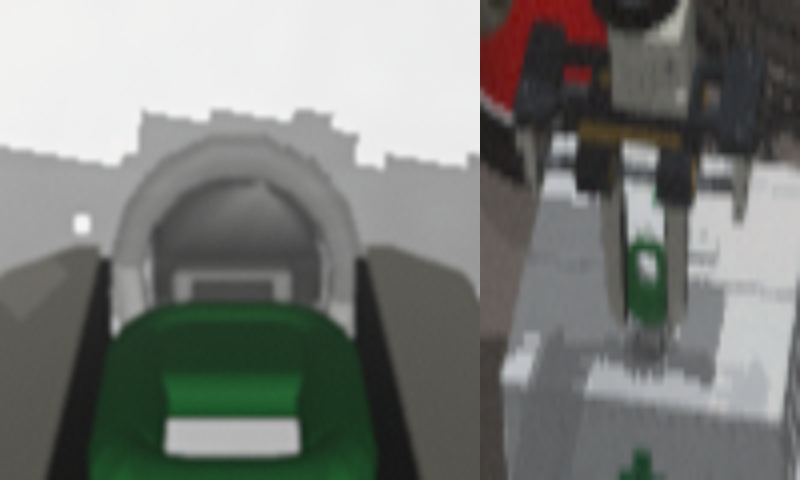

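The shoulder now sits on the plug face: an extra 1.2 mm of push moved the tool only 0.1 mm and raised the force to 24 N. So the key is home. I'll ease the push and turn clockwise, which is +z of the tool.

Call:
play_rows:
  deltas:
    - [[0, 0, -0.004], [0, 0, 0], 0.2]
    - [[0, 0, -0.004], [0, 0, 0.1], 0.2]
    - [[0, 0, -0.004], [0, 0, 0.2], 0.2]
    - [[0, 0, -0.004], [0, 0, 0.3], 0.2]
    - [[0, 0, -0.004], [0, 0, 0.4], 0.2]
    - [[0, 0, -0.004], [0, 0, 0.5], 0.2]
    - [[0, 0, -0.004], [0, 0, 0.6], 0.2]
    - [[0, 0, -0.004], [0, 0, 0.7], 0.2]
    - [[0, 0, -0.004], [0, 0, 0.8], 0.2]
    - [[0, 0, -0.004], [0, 0, 0.8], 0.2]
  squeeze: 55

```text
time: 14.22
tool_pos: [0.5214, 0.1076, 0.1171]
eef_rot: [3.14, 0.001, 2.429]
wrist_force: [-7.4, -0.1, 14.4]
grip_width: 0.0334
grip_force: 55.0
```

```bash
python3 - <<'E'
from h import *
s=manip.read_state();print(s['tool_pos'],s['eef_rot'],s['wrist_force'],s['torque'],s['qpos'])
E
```

```text
[0.52143188 0.10761825 0.11711978] [3.14028082e+00 9.52519437e-04 2.42946859e+00] [-7.44614194 -0.10118676 14.38284544] [-0.09359343  1.36470916 -0.02628553] [ 1.07076498e-01  1.86336955e-02  1.79442135e+00  2.05911610e-04
  1.32692880e+00 -7.51645951e-01]
```

Call:
play_rows:
  deltas:
    - [[0, 0, -0.002], [0, 0, 0.1], 0.2]
    - [[0, 0, -0.002], [0, 0, 0.2], 0.2]
    - [[0, 0, -0.002], [0, 0, 0.3], 0.2]
    - [[0, 0, -0.002], [0, 0, 0.4], 0.2]
    - [[0, 0, -0.002], [0, 0, 0.5], 0.2]
    - [[0, 0, -0.002], [0, 0, 0.6], 0.2]
    - [[0, 0, -0.002], [0, 0, 0.7], 0.2]
    - [[0, 0, -0.002], [0, 0, 0.8], 0.2]
    - [[0, 0, -0.002], [0, 0, 0.8], 0.2]
    - [[0, 0, -0.002], [0, 0, 0.8], 0.2]

```text
time: 15.48
tool_pos: [0.5224, 0.1087, 0.1173]
eef_rot: [3.138, -0.002, 1.594]
wrist_force: [1.9, 4.8, 5.3]
grip_width: 0.0332
grip_force: 55.0
```

```bash
python3 - <<'E'
from h import *
s=manip.read_state();f=snap('wrist');print(s['time'],s['tool_pos'],s['eef_rot'],s['wrist_force'],s['torque'])
a=f['image'][100:330,140:420]
g=snap('side')['image'];b=g[150:250,185:285]
cv2.imwrite('pics/c5.png',cv2.cvtColor(np.hstack([cv2.resize(a,(400,400),interpolation=2),cv2.resize(b,(400,400))]),cv2.COLOR_RGB2BGR))
E
```

```text
15.475 [0.52240293 0.10872637 0.11728171] [ 3.13770458e+00 -2.26359061e-03  1.59358677e+00] [1.85887811 4.84134516 5.28051664] [ 1.01780465 -0.23228611  0.17811719]
```

View pics/c5.png

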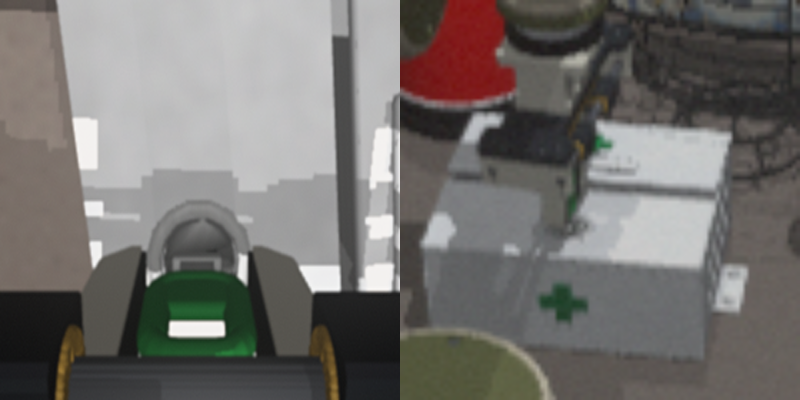

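The lid now shows a wide dark gap along its front edge. The key is seated and turned 96° with a light 5 N push, so I'm handing in.

```bash
python3 -c "
from station import manip
print(manip.sign_off())"
```

```text
the job is handed in; nothing more can be done
None
```

I handed the job in at about 15.5 s: the green key is fully home in the lock, turned about 96° clockwise and still gripped, and the camera shows the lid ajar. The yellow key, mug, honey jar and tumbler were never touched as far as I could tell. The sign-off gave no verdict.

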